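Empty the nut cap into the tray and press it back on its case

ROBOT

A 6-joint arm with a two-finger parallel gripper is mounted at the origin on the work surface. World frame = base frame: x ahead of the robot, y to its left, z up, the work surface at z = 0. Lengths are in m, angles in rad, forces in N, time in s.
With the tool pointing down it reaches from about 0.35 to 1 m from the base axis. Payload 7.1 kg.
Tool frame: the origin (TCP) lies between the finger pads; the fingertips stand 22 mm ahead of it and the grasp point (between the pads) lies 3 mm ahead of it; z points along the fingers, y is the line along which they close (so a half turn about z gives the same grasp; the last joint's range is limited). The gripper opens to 85 mm and grips with 20 to 120 N. Pads are 22 mm wide; open, the fingers measure 114 mm over their backs; the gripper's body (76 mm by 85 mm) begins 54 mm behind the grasp point. The pads swing forward as they close: fully open they stand 13 mm farther back than shut.
Start: joints at [1.245, 0.423, 1.63, -0, 1.089, -0.019], TCP at [0.189, 0.596, 0.253] pointing down, gripper open.
Joint ranges: [-3, 3], [-0.9, 2.11], [0.09, 2.58], [-1.31, 4.45], [0.11, 2.69], [-2.54, 2.54]. Speed limits (rad/s): [2.39, 2.39, 3.01, 3.14, 3.14, 3.14].

INTERFACE

Orientations are given as a rotation vector (axis times angle).
In Python, from rig import manip gives the robot as it stands. The module is installed in compiled form; this text tells all that it offers. Calls block until the motion is done:
- manip.move_to(position, orientation): joint-space move of the TCP to a pose.
- manip.servo_line(position, orientation=None, rate=0.15): straight line of the TCP; orientation=None keeps the orientation; rate is the mean speed in m/s.
- manip.set_joints(angles): joint-space move.
- manip.command_gripper(opening, f_grip=None): finger opening in m; f_grip is the grip in N (None keeps the last); returns when the fingers have stopped.
- manip.hold(seconds).
- manip.solve_ik(position, orientation): joint angles nearest the present ones, or None.
- manip.camera(name): name is "side" or "top" or "wrist"; returns a dict with "image" (384x512x3 uint8, red, green, blue), "fx", "fy", "cx", "cy" (pixels), "k1" (the pictures are not rectified: a ray, as slopes to the right and down, at radius r is drawn at 1 + k1 r^2 times it, then the intrinsics apply), "cam_to_world" (4x4, takes a point from camera to world coordinates); the wrist camera has in their place "mount" (4x4, takes a point from camera to tool coordinates, whose origin is the TCP and whose axes are the flange's). Camera axes: x right, y down, z forward; pixel columns grow to the right and rows downward; lengths in m; the calibration is good to about 2 mm. A picture is of the moment at which its call begins: read the wrist's pose just before it. There is no depth.
A pose or a line that the arm cannot do raises manip.IKError and nothing moves.
- manip.sign_off(): hands the job in; it is judged then, once.
Readings, each from a call of its own:
- manip.get_time(): time.
- manip.get_joint_positions(): joint angles.
- manip.get_joint_vel(): joint speeds.
- manip.get_tau(): joint torques, N m.
- manip.get_position(): TCP position.
- manip.get_ee_rot(): TCP orientation.
- manip.get_contact_force(): force on the tool from outside, world axes, zero at the start.
- manip.get_torque(): the same for the moment, N m.
- manip.get_width(): finger opening in m.
- manip.get_grip_force(): force on a finger pad.
Only numpy, scipy, OpenCV 4.12 (cv2) and the standard library are available. Lean on these libraries where they do the work, as an engineer would, in place of code of your own. Each camera call takes 0.05 s, during which the arm holds its last target. There are 200 camera calls.

TASK

Somebody has used the deep grey cap of the little case as a dish for lug nuts. Tip the nuts out of it into the steel tray, lay the empty cap down on the plywood to change your grip, then turn it mouth down over the case's neck and press it down until the rubber seal is pushed in and the cap is fully home. All lug nuts must end up in the tray; leave the blue cup, the extension bar and the tyre gauge beside them where they are.

Things in the scene. Friction and masses are not known exactly. Their poses are not given: they have to be found in the camera images.
- cap: Deep rectangular cap of grey plastic, an open box 64 mm (its x) by 56 mm (its y) outside and 48 mm deep (its z), walls and closed end 3 mm thick, 80 g. Origin at the centre of the outer face of its closed end, z towards the open mouth. It starts standing mouth up near the middle (x roughly left-right) with nuts 1 to 3 inside.
- cap_mouth (a point): Centre of the cap's open mouth, 48 mm from its origin along its z.
- case: Grey plastic case fastened to the shelf, left or right of the cap: a block 78 mm (x) by 66 mm (y), its flat top (the shoulder) 45 mm up. A thin-walled open neck 50 mm (x) by 42 mm (y) rises 12 mm above it; the cap fits over the neck with 4 mm play per side, its x along the case's x (either way round), roughly left-right. Origin at the centre of its underside, z up.
- case_shoulder (a point): Centre of the case at shoulder height, 45 mm above the shelf. When the cap is home its rim is on the shoulder and its closed end is 93 mm above the shelf.
- seal_top (a point): Centre of the top face of the black rubber seal, a rectangular frame (72 mm by 62 mm outside) around the case's neck. It stands 6 mm proud of the shoulder at the start, so that a cap merely set on has its closed end 99 mm above the shelf.
- seal (a joint): How far the seal has been pushed down, m: 0 proud (start), 0.006 level with the shoulder. It is stiff, takes about 11 N, and stays where it is pushed.
- tray: Stainless steel tray fastened to the shelf, on the other side of the cap from the case: 160 mm (x) by 200 mm (y) outside, rim 28 mm high, walls and floor 3 mm. Origin at the centre of its underside, z up.
- nut1: An acorn lug nut, bare bright metal: a hexagon 21 mm across corners and 13 mm tall with a 17 mm round domed top, 28 mm tall in all, 40 g, slightly oily (slides easily). Origin at the centre of the flat hexagon face, z towards the dome. Starts inside the cap.
- nut2: An acorn lug nut, bare bright metal: a hexagon 21 mm across corners and 13 mm tall with a 17 mm round domed top, 28 mm tall in all, 40 g, slightly oily (slides easily). Origin at the centre of the flat hexagon face, z towards the dome. Starts inside the cap.
- nut3: An acorn lug nut, bare bright metal: a hexagon 21 mm across corners and 13 mm tall with a 17 mm round domed top, 28 mm tall in all, 40 g, slightly oily (slides easily). Origin at the centre of the flat hexagon face, z towards the dome. Starts inside the cap.
- nut4: An acorn lug nut, bare bright metal: a hexagon 21 mm across corners and 13 mm tall with a 17 mm round domed top, 28 mm tall in all, 40 g, slightly oily (slides easily). Origin at the centre of the flat hexagon face, z towards the dome. Already lies in the tray at the start, near a corner.
- nut5: An acorn lug nut, bare bright metal: a hexagon 21 mm across corners and 13 mm tall with a 17 mm round domed top, 28 mm tall in all, 40 g, slightly oily (slides easily). Origin at the centre of the flat hexagon face, z towards the dome. Already lies in the tray at the start, near a corner.
- extension_bar: Bystander: chrome extension bar 170 mm long, 19 mm thick, lying near the robot. Origin under its middle, long along its x.
- valve_cup: Bystander: blue hard silicone round cup, 64 mm wide, 50 mm tall, standing behind the cap. Origin under its centre.
- gauge: Bystander: black tyre gauge 160 mm long with a 40 mm round dial, 16 mm tall, lying near the robot. Origin under its handle's middle.
There are look-alikes about, which are no part of the job. Leave any red look-alike of the cap alone. Leave any orange look-alike of the case alone.

How it is judged:
By the outcome, as a careful person would: the job done as asked, in the order asked, and still so for the second after the job is handed in, with the robot touching nothing.
It also fails if it takes over 67 s, if anything falls off the work surface, if the arm or the gripper's body presses on something with over 40 N, if the wrist force passes 120 N, or if a joint passes its speed limit or range.

## Working session

There is one attempt and no reset: what is moved stays moved. The work goes in short steps, each a Python script; the robot and the scene stay as the last script left them, time stands still between calls to the robot, and variables do not carry over. Pictures are saved under pics/ and viewed, at most 10 in all, crops included, and the job is handed in when it is done.

```bash
mkdir -p pics; cat > h.py <<'E'
import numpy as np, cv2
from scipy.spatial.transform import Rotation as R
from rig import manip
def ray(c,uv,T=None):
    uv=np.atleast_2d(np.array(uv,float))
    d=np.c_[(uv[:,0]-c['cx'])/c['fx'],(uv[:,1]-c['cy'])/c['fy']]
    s=d.copy()
    for _ in range(30): s=d/(1+c['k1']*(s**2).sum(1,keepdims=True))
    T=c['cam_to_world'] if T is None else T
    v=np.c_[s,np.ones(len(s))]@T[:3,:3].T
    return T[:3,3],v
def onplane(c,uv,z,T=None):
    o,v=ray(c,uv,T); return o+v*((z-o[2])/v[:,2])[:,None]
def cross(o1,v1,o2,v2):
    A=np.c_[v1,-v2]; t=np.linalg.lstsq(A,o2-o1,rcond=None)[0]
    p,q=o1+t[0]*v1,o2+t[1]*v2; return (p+q)/2,np.linalg.norm(p-q)
def toolT():
    T=np.eye(4);T[:3,:3]=R.from_rotvec(manip.get_ee_rot()).as_matrix();T[:3,3]=manip.get_position();return T
def save(im,n): cv2.imwrite('pics/'+n+'.png',im[:,:,::-1])
def cam(n):
    T=toolT() if n=='wrist' else None
    c=manip.camera(n)
    if n=='wrist': c['cam_to_world']=T@c['mount']
    return c
E
python3 - <<'E'
from h import *
for n in('top','side'):
    c=cam(n); save(c['image'],n+'0'); print(n,c['fx'],c['k1'],c['cam_to_world'].round(3).tolist())
    import pickle; pickle.dump(c,open(n+'0.pkl','wb'))
print(manip.get_ee_rot(),manip.get_time())
E
```

```text
top 379.8565541386833 -0.11623688738721795 [[0.013, -0.992, 0.128, 0.405], [-1.0, -0.015, -0.015, 0.022], [0.017, -0.128, -0.992, 1.002], [0.0, 0.0, 0.0, 1.0]]
side 418.9727316750499 -0.05730179663704385 [[0.812, -0.421, 0.404, 0.141], [-0.583, -0.57, 0.579, -0.562], [-0.013, -0.706, -0.709, 0.766], [0.0, 0.0, 0.0, 1.0]]
[-4.79957538e-01 -3.10445570e+00  2.17228172e-03] 0.1
```

View pics/top0.png

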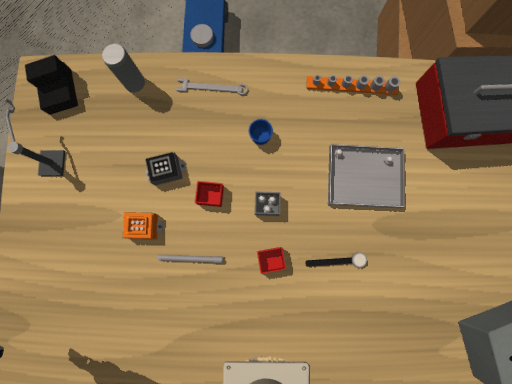

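View pics/side0.png

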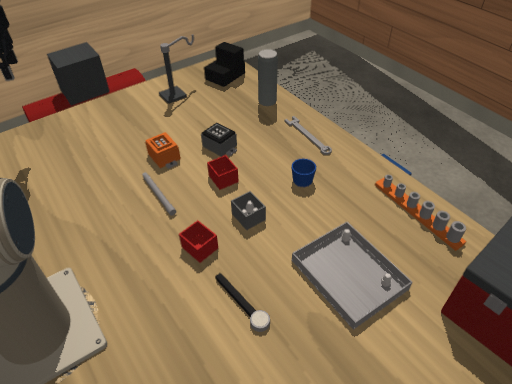

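The top view shows the grey cap with nuts at (268,204), between red look-alikes at (209,194) and (271,261). The grey case is at (164,168), the orange one at (140,226). The tray is at (367,177), the blue cup at (261,131), the bar at (190,259) and the gauge at (335,262). In the side view the cap is at (249,210), the case at (219,138) and the tray at (350,272).

Next I get coarse positions and sample the IK to learn the kinematics.

```bash
python3 - <<'E'
from h import *
import pickle
t,s=[pickle.load(open(n+'0.pkl','rb')) for n in('top','side')]
for n,a,b in [('cap',(268,204),(249,210)),('case',(164,168),(219,138)),('tray',(367,177),(350,272)),('cup',(261,131),(303,172))]:
    o,v=ray(t,a);o2,v2=ray(s,b);print(n,*[np.round(x,3) for x in cross(o,v[0],o2,v2[0])],onplane(t,a,.04).round(3))
w=cam('wrist');print(w['mount'].round(3).tolist(),w['fx'],w['cx'],w['cy'])
rng=np.random.default_rng(0);D=[(manip.get_joint_positions(),manip.get_position(),manip.get_ee_rot())]
base=R.from_rotvec(manip.get_ee_rot())
for k in range(60):
    p=np.array([rng.uniform(.1,.6),rng.uniform(-.2,.6),rng.uniform(.15,.5)]); r=(R.from_rotvec(rng.normal(0,.5,3))*base).as_rotvec()
    q=manip.solve_ik(p,r)
    if q is not None: D.append((q,p,r))
pickle.dump(D,open('ik.pkl','wb'));print(len(D))
# fit
from scipy.optimize import least_squares
def fk(q,P):
    d1,a1,L2,o3,L3,d6=P[:6]
    Ry=lambda a:R.from_euler('y',a);Rz=lambda a:R.from_euler('z',a)
    A=Rz(q[0]); p=A.apply([a1,0,d1]); A=A*Ry(q[1]); p=p+A.apply([0,0,L2]); A=A*Ry(q[2]); p=p+A.apply([o3,0,L3])
    A=A*Rz(q[3])*Ry(q[4])*Rz(q[5]); return p+A.apply([0,0,d6]),A
A0=fk(D[0][0],[0]*6)[1]; X=A0.inv()*R.from_rotvec(D[0][2]);print('tool offset',X.as_rotvec())
print('rot err',max(((fk(q,[0]*6)[1]*X).inv()*R.from_rotvec(r)).magnitude() for q,p,r in D))
f=least_squares(lambda P:np.concatenate([fk(q,P)[0]-p for q,p,r in D]),[.3,0,.4,0,.4,.2]);print(f.x.round(4),abs(f.fun).max())
E
```

```text
cap [0.513 0.001 0.026] 0.001 [[0.511 0.001 0.04 ]]
case [0.602 0.274 0.03 ] 0.001 [[0.6   0.272 0.04 ]]
tray [ 0.59  -0.264  0.013] 0.0 [[ 0.585 -0.256  0.04 ]]
cup [0.704 0.023 0.029] 0.005 [[0.703 0.022 0.04 ]]
[[-0.0, -0.952, -0.305, 0.078], [1.0, 0.0, -0.001, -0.001], [0.001, -0.305, 0.952, -0.121], [0.0, 0.0, 0.0, 1.0]] 275.3332789270404 259.46436684906666 190.1089153976642
60
tool offset [-5.07168133e-16 -8.45380575e-17  1.57079633e+00]
rot err 2.4531888707733173e-15
[ 0.3131 -0.0006  0.565   0.0779  0.4855  0.2813] 0.013040892335204252
```

```bash
python3 - <<'E'
from h import *
import pickle
D=R.from_matrix(np.array([[1,0,0],[0,-1,0],[0,0,-1.]])).as_rotvec()
V=[]
for nm,p in [('case',(.60,.274)),('cap',(.512,.001))]:
    for k,dx in enumerate((-.05,.05)):
        manip.move_to([p[0]+dx,p[1]+.02*(1-2*k),.23],D)
        c=cam('wrist');c['name']=nm+str(k);V.append(c)
    print(nm,manip.get_joint_positions().round(2) if hasattr(manip.get_joint_positions(),'round') else manip.get_joint_positions())
pickle.dump(V,open('w.pkl','wb'))
im=np.vstack([np.hstack([V[0]['image'],V[1]['image']]),np.hstack([V[2]['image'],V[3]['image']])])
save(cv2.resize(im,(800,600),interpolation=cv2.INTER_AREA),'w');print(manip.get_time())
E
```

```text
case [0.36 0.55 1.47 0.   1.12 1.93]
cap [-0.05  0.36  1.79  0.    0.99  1.52]
4.3083
```

View pics/w.png

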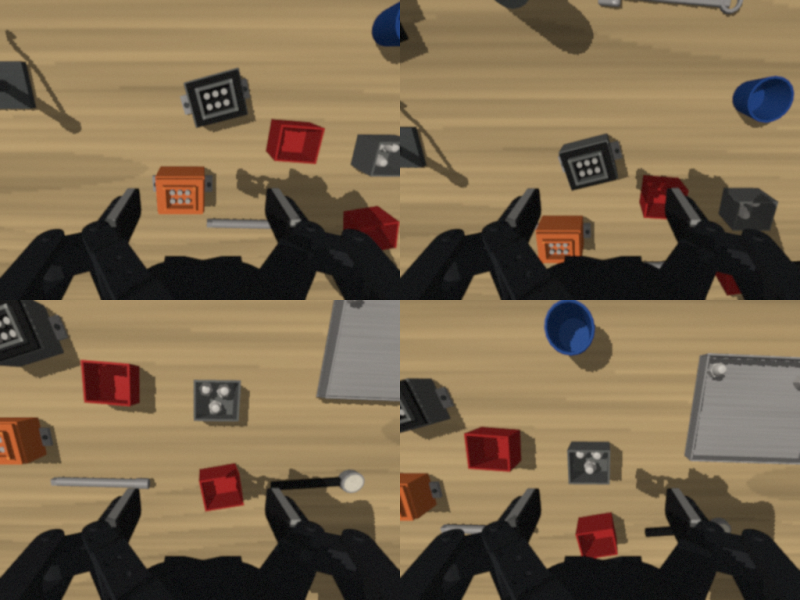

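The wrist views, at 0.78 scale, show the case at (217,98) and (590,162) in the upper pair. In the lower pair the cap with nuts is at (217,400) and (589,462). I enlarge each to pick rim and seal corners.

```bash
python3 - <<'E'
from h import *
import pickle
V=pickle.load(open('w.pkl','rb'))
C=[(278,125),(243,207),(278,128),(242,207)]
t=[cv2.resize(V[i]['image'][y-37:y+38,x-50:x+50],(400,300),interpolation=cv2.INTER_CUBIC) for i,(x,y) in enumerate(C)]
im=np.vstack([np.hstack(t[:2]),np.hstack(t[2:])])
im=np.clip(im.astype(float)*1.5,0,255).astype(np.uint8)
save(im,'crops')
E
```

```text
(no output)
```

View pics/crops.png

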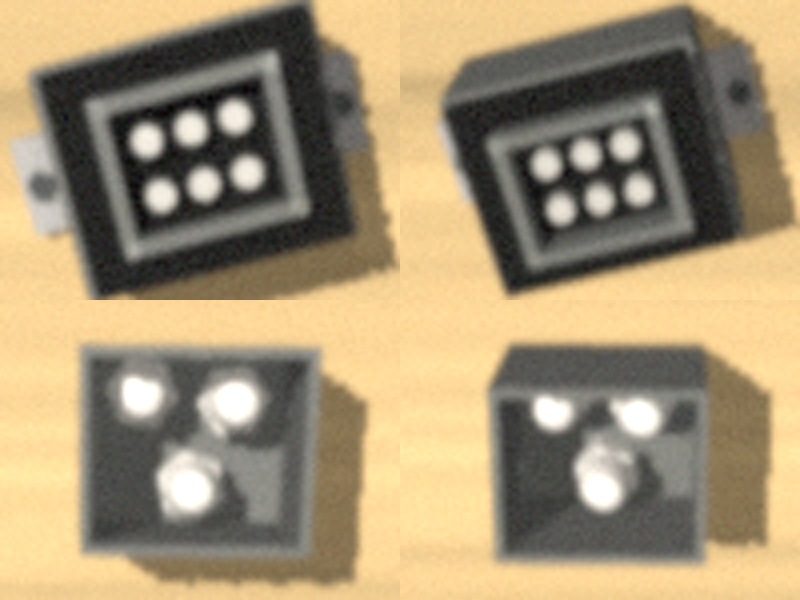

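The upper crops show the case's light neck frame with corners near (87,100), (275,53), (309,213), (130,262), and the same four in the second view. The lower crops show the cap's rim with corners (81,346), (320,348), (312,554), (83,552), and likewise in the second view. I triangulate these.

```bash
python3 - <<'E'
from h import *
import pickle
V=pickle.load(open('w.pkl','rb'))
C=[(278,125),(243,207),(278,128),(242,207)]
P=[[(87,100),(275,53),(309,213),(130,262)],[(87,140),(258,97),(294,232),(132,271)],[(81,46),(320,48),(312,254),(83,252)],[(96,88),(307,88),(306,262),(98,262)]]
px=[np.array(c)-[50,37]+(np.array(p)+.5)/4-.5 for c,p in zip(C,P)]
for nm,i,z in(('case',0,.057),('cap',2,.048)):
    Q=[]
    for a,b in zip(px[i],px[i+1]):
        o,v=ray(V[i],a);o2,v2=ray(V[i+1],b);p,e=cross(o,v[0],o2,v2[0]);Q.append(p);print(nm,p.round(4),round(e,4))
    for q in (np.array(Q),onplane(V[i],px[i],z),onplane(V[i+1],px[i+1],z)):
        (cc,sz,_)=cv2.minAreaRect(q[:,:2].astype(np.float32)*1000)
        dx=(q[1]-q[0]+q[2]-q[3])/2
        print(nm,'c',q.mean(0).round(4),'size',np.round(sz,1),'xdir deg',np.degrees(np.arctan2(dx[1],dx[0])).round(2),'len',np.linalg.norm(dx[:2]).round(4))
# tray corners from the top and side views
t,s=[pickle.load(open(n+'0.pkl','rb')) for n in('top','side')]
c=onplane(t,[(331,146),(405,148),(404,210),(330,207)],.028);print(c.round(3),c.mean(0).round(3))
c=onplane(s,[(347,225),(409,283),(357,326),(293,261)],.028);print(c.round(3),c.mean(0).round(3))
o=onplane(t,[(271,261),(209,194),(140,226),(261,131)],.045);print(o.round(3))
E
```

```text
case [0.6169 0.3042 0.0587] 0.0
case [0.6284 0.2559 0.0547] 0.0002
case [0.5881 0.2456 0.0582] 0.0004
case [0.575  0.2931 0.0574] 0.0002
case c [0.6021 0.2747 0.0573] size [43.4 49.6] xdir deg -75.57 len 0.0495
case c [0.602  0.2748 0.057 ] size [43.4 49.3] xdir deg -75.44 len 0.0493
case c [0.6019 0.2747 0.057 ] size [43.  50.4] xdir deg -75.2 len 0.05
cap [0.5407 0.0324 0.0448] 0.0017
cap [ 0.5406 -0.0301  0.0457] 0.0003
cap [ 0.4861 -0.0302  0.0489] 0.0003
cap [0.4867 0.033  0.0498] 0.0002
cap c [0.5135 0.0013 0.0473] size [63.2 54.5] xdir deg -90.29 len 0.0628
cap c [0.5135 0.0015 0.048 ] size [63.9 54.7] xdir deg -90.43 len 0.0633
cap c [0.5136 0.0011 0.048 ] size [63.3 55.7] xdir deg -90.01 len 0.0621
[[ 0.669 -0.164  0.028]
 [ 0.669 -0.367  0.028]
 [ 0.501 -0.357  0.028]
 [ 0.507 -0.16   0.028]] [ 0.587 -0.262  0.028]
[[ 0.667 -0.173  0.028]
 [ 0.66  -0.361  0.028]
 [ 0.506 -0.365  0.028]
 [ 0.503 -0.177  0.028]] [ 0.584 -0.269  0.028]
[[ 0.367 -0.008  0.045]
 [ 0.533  0.152  0.045]
 [ 0.449  0.325  0.045]
 [ 0.701  0.022  0.045]]
```

```bash
cat >> h.py <<'E'
U=np.array([0,0,1.])
def hd(deg): a=np.radians(deg); return np.array([np.cos(a),np.sin(a),0])
def pose(x,z,p):   # frame from its x and z axes
    T=np.eye(4);T[:3,:3]=np.c_[x,np.cross(z,x),z];T[:3,3]=p;return T
def pr(T): return T[:3,3],R.from_matrix(T[:3,:3]).as_rotvec()
def tool(az,el,p): # tool z at elevation el (deg) along heading az, camera on top
    h=hd(az);e=np.radians(el); return pose(-np.sin(e)*h+np.cos(e)*U,np.cos(e)*h+np.sin(e)*U,p)
def shift(T,d): T=T.copy();T[:3,3]+=d;return T
def back(T,d): return shift(T,-d*T[:3,2])
def roll(T,deg): T=T.copy();T[:3,:3]=T[:3,:3]@R.from_euler('z',deg,degrees=True).as_matrix();return T
CAP0=pose(-hd(90),U,[.5135,.0012,0])          # cap as found
G1=tool(0,-40,[.5135,.0012,.030]); H1=np.linalg.inv(CAP0)@G1
LAZ=-7; LP=np.array([.565,-.07])
LAID=pose(np.cross(U,hd(LAZ)),-hd(LAZ),np.r_[LP,.0285]+.024*hd(LAZ))  # on its side, mouth to robot
c,s=np.cos(np.pi/3),np.sin(np.pi/3)
H2=np.eye(4);H2[:3,:3]=np.c_[[0,c,-s],[-1,0,0],[0,s,c]];H2[:3,3]=[0,-.004,.020]
CAZ=14.6; CC=np.array([.602,.2747])
def oncase(z): return pose(np.cross(U,hd(CAZ)),-U,np.r_[CC,z])
TAZ=-24.3; TC=np.array([.586,-.265,0])+.02*hd(-24.3)
E
python3 - <<'E'
from h import *
L=[('g1pre',back(G1,.1)),('g1',G1),('tray',tool(TAZ,-40,TC+.2*U)),('level',tool(TAZ,5,TC+.17*U))]
L+=[('pour%d'%r,roll(tool(TAZ,5,TC+.17*U),r)) for r in(60,120,150,-60,-120,-150)]
L+=[('lay',LAID@H1),('layup',back(LAID@H1,.1)),('re',LAID@H2),('repre',back(LAID@H2,.1)),('ov',oncase(.14)@H2),('home',oncase(.093)@H2)]
for n,T in L:
    q=manip.solve_ik(*pr(T)); print(n,T[:3,3].round(3),None if q is None else np.round(q,2), np.linalg.det(T[:3,:3]).round(2))
E
```

```text
g1pre [0.437 0.001 0.094] [-0.05  0.69  2.57  3.1   1.   -1.58] 1.0
g1 [0.514 0.001 0.03 ] [-0.04  0.85  2.39  3.11  0.97 -1.57] 1.0
tray [ 0.604 -0.273  0.2  ] [-0.45  0.44  2.1   3.06  0.27 -1.51] 1.0
level [ 0.604 -0.273  0.17 ] [-0.46  0.97  2.18  3.11  1.66 -1.57] 1.0
pour60 [ 0.604 -0.273  0.17 ] [-0.46  0.97  2.18  3.11  1.66 -0.52] 1.0
pour120 [ 0.604 -0.273  0.17 ] [-0.46  0.97  2.18  3.11  1.66  0.52] 1.0
pour150 [ 0.604 -0.273  0.17 ] [-0.46  0.97  2.18  3.11  1.66  1.05] 1.0
pour-60 [ 0.604 -0.273  0.17 ] None 1.0
pour-120 [ 0.604 -0.273  0.17 ] None 1.0
pour-150 [ 0.604 -0.273  0.17 ] [-0.46  0.97  2.18  3.11  1.66  2.09] 1.0
lay [ 0.559 -0.069  0.028] [-0.15  0.73  2.24  3.1   0.52  1.58] 1.0
layup [ 0.495 -0.061  0.105] [-0.16  0.5   2.38  3.08  0.44  1.59] 1.0
re [ 0.569 -0.07   0.032] [-0.14  0.87  1.5  -0.01  1.3   1.56] 1.0
repre [ 0.619 -0.077  0.119] [-0.14  0.81  1.37 -0.01  1.49  1.56] 1.0
ov [0.598 0.274 0.12 ] [ 0.5   0.69  2.16  3.45  0.77 -1.67] 1.0
home [0.598 0.274 0.073] [ 0.5   0.8   2.15  3.42  0.86 -1.63] 1.0
```

```bash
python3 - <<'E'
from h import *
manip.move_to(*pr(shift(G1,[-.02,0,.2])))
manip.move_to(*pr(shift(G1,[0,0,.07])))
manip.servo_line(*pr(G1),rate=.1)
manip.command_gripper(.05,60); print(manip.get_width(),manip.get_grip_force(),manip.get_time())
manip.servo_line(*pr(shift(G1,[0,0,.15])),rate=.12)
f=manip.get_contact_force();print(manip.get_width(),f,manip.get_position(),manip.get_time())
s=cam('side')['image'];save(cv2.resize(s[100:260,150:350],(500,400)),'grip1')
E
```

```text
0.06391693651512859 65.52587270736694 8.6833
0.0635033091217402 [ 0.36002747 -1.01157127 -1.54751793] [0.51313068 0.00121474 0.17937861] 10.0833
```

View pics/grip1.png

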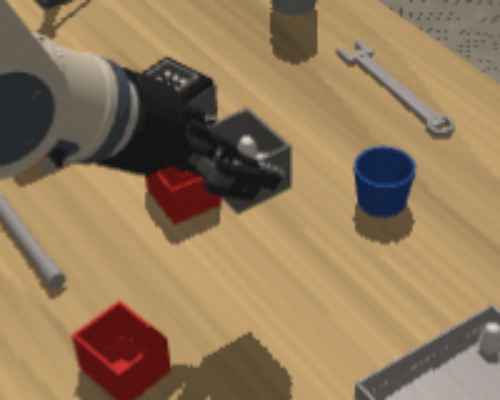

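The cap is gripped upright and lifted, and a nut shows inside it at (247,145) in the crop. Now I pour.

```bash
python3 - <<'E'
from h import *
manip.servo_line(*pr(tool(TAZ,-40,TC+.2*U)),rate=.16)
print(manip.get_time())
L=tool(TAZ,0,TC+.16*U)
manip.servo_line(*pr(tool(TAZ,-5,TC+.16*U)),rate=.06)
for r in(70,100,130,160):
    manip.move_to(*pr(roll(L,r)))
    manip.hold(.2)
manip.move_to(*pr(roll(tool(TAZ,10,TC+.165*U),165))); manip.hold(.5)
print(manip.get_contact_force(),manip.get_width(),manip.get_time())
t,s=cam('top')['image'],cam('side')['image']
save(np.hstack([cv2.resize(t[120:240,290:430],(400,343)),cv2.resize(s[170:350,230:440],(400,343))]),'pour')
E
```

```text
12.0917
[-0.33005619 -0.01301813 -0.43704588] 0.06317876386854297 17.65
```

View pics/pour.png

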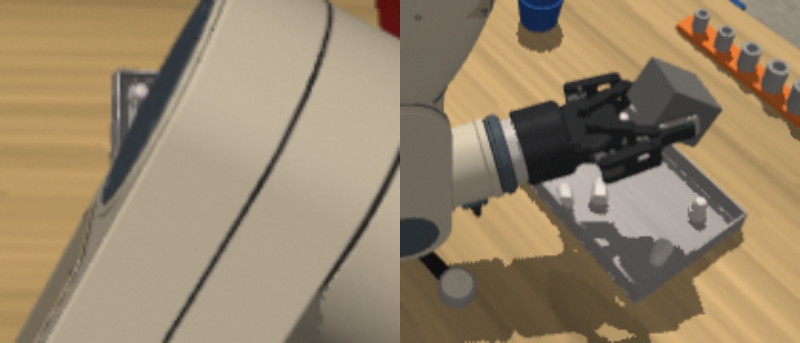

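The side view shows four nuts in the tray, at (565,195), (598,195), (700,210) and (660,250). Something light shows behind the fingers at (625,117), probably the fifth. The weight fell by about 1.1 N, which is three nuts. Next I lay the cap down.

```bash
python3 - <<'E'
from h import *
P=LAID@H1
manip.servo_line(TC+.24*U,rate=.2)
manip.move_to(*pr(shift(P,[0,0,.12])))
f0=np.array(manip.get_contact_force())
manip.servo_line(*pr(shift(P,[0,0,.008])),rate=.1)
for z in (.005,.003,.0015,0,-.0015):
    manip.servo_line(*pr(shift(P,[0,0,z])),rate=.03)
    df=np.array(manip.get_contact_force())-f0
    print(z,df.round(2))
    if df[2]>2: break
manip.command_gripper(.085); 
manip.servo_line(*pr(back(P,.09)),rate=.15)
print(manip.get_time())
# go up and look: unflipped wrist above
D=tool(LAZ,-90,np.r_[LP,.27])
manip.move_to(*pr(shift(D,-.06*hd(LAZ)))); 
import pickle
V=[cam('wrist')]
manip.servo_line(*pr(shift(D,.04*hd(LAZ))),rate=.2); V.append(cam('wrist'))
pickle.dump(V,open('w2.pkl','wb'));print(manip.get_time(),manip.get_joint_positions())
save(cv2.resize(np.hstack([v['image'][:300] for v in V]),(800,234)),'laid')
E
```

```text
0.005 [1.04 0.73 0.53]
0.003 [-0.32  0.62 -1.33]
0.0015 [-0.26  1.18  0.01]
0 [-1.87  1.21  7.35]
22.9417
26.3 [-1.42710035e-01  3.81362464e-01  1.65400968e+00  4.71100410e-05
  1.10810898e+00  1.55024487e+00]
```

View pics/laid.png

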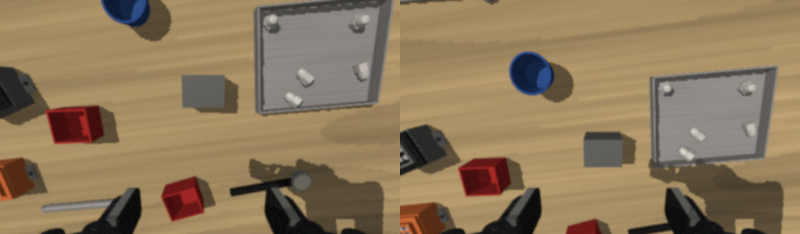

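All five nuts are in the tray. The cap lies on its side, mouth towards the robot, at (203,91) and (603,150) in the two views. I crop in to measure its top face.

```bash
python3 - <<'E'
from h import *
import pickle
V=pickle.load(open('w2.pkl','rb'))
C=[(260,117),(260,192)]
t=[cv2.resize(V[i]['image'][y-37:y+38,x-50:x+50],(400,300),interpolation=cv2.INTER_CUBIC) for i,(x,y) in enumerate(C)]
save(np.clip(np.hstack(t)*1.5,0,255).astype(np.uint8),'laidcrop')
E
```

```text
(no output)
```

View pics/laidcrop.png

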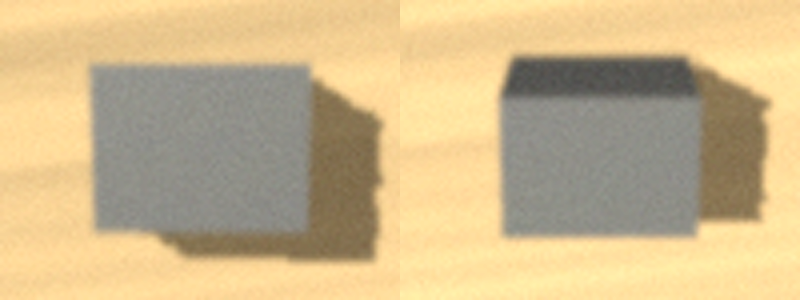

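The left view's top face corners are (92,65), (310,66), (308,231), (96,230). The right view's are (502,96), (698,96), (696,236), (503,236). I triangulate, regrip and carry the cap over the case.

```bash
python3 - <<'E'
from h import *
import pickle
V=pickle.load(open('w2.pkl','rb'))
C=[(260,117),(260,192)]
P=[[(92,65),(310,66),(308,231),(96,230)],[(102,96),(298,96),(296,236),(103,236)]]
px=[np.array(c)-[50,37]+(np.array(p)+.5)/4-.5 for c,p in zip(C,P)]
Q=[]
for a,b in zip(*px):
    o,v=ray(V[0],a);o2,v2=ray(V[1],b);p,e=cross(o,v[0],o2,v2[0]);Q.append(p)
Q=np.array(Q);print(Q.round(4))
for q in (Q,onplane(V[0],px[0],.056),onplane(V[1],px[1],.056)):
    dx=(q[1]-q[0]+q[2]-q[3])/2
    print(q.mean(0).round(4),'heading',(np.degrees(np.arctan2(dx[1],dx[0]))+90).round(2),np.linalg.norm(dx[:2]).round(4),np.linalg.norm((q[0]-q[3]+q[1]-q[2])/2).round(4))
print('expected',LP,LAZ)
E
```

```text
[[ 0.5925 -0.0431  0.055 ]
 [ 0.5846 -0.1051  0.0541]
 [ 0.5378 -0.0999  0.056 ]
 [ 0.546  -0.037   0.0568]]
[ 0.5652 -0.0713  0.0554] heading -7.31 0.063 0.0471
[ 0.5652 -0.0714  0.056 ] heading -7.27 0.0632 0.047
[ 0.5654 -0.0711  0.056 ] heading -7.02 0.0625 0.0476
expected [ 0.565 -0.07 ] -7
```

```bash
sed -i 's/^LAZ=-7;.*/LAZ=-7.2; LP=np.array([.565,-.0712])/' h.py; python3 - <<'E'
from h import *
P=LAID@H2
manip.move_to(*pr(back(P,.1)))
manip.servo_line(*pr(P),rate=.1)
print('touch',manip.get_contact_force())
manip.command_gripper(.05,70);print(manip.get_width(),manip.get_time())
manip.servo_line(*pr(shift(P,[0,0,.2])),rate=.2)
manip.move_to(*pr(oncase(.20)@H2)); print(manip.get_time(),manip.get_joint_positions())
manip.servo_line(*pr(oncase(.125)@H2),rate=.12)
print(manip.get_position(),(oncase(.125)@H2)[:3,3],manip.get_width(),manip.get_contact_force(),manip.get_time())
t,s=cam('top'),cam('side')
import pickle;pickle.dump((t,s),open('ov.pkl','wb'))
save(np.hstack([cv2.resize(t['image'][120:240,90:230],(400,343),interpolation=cv2.INTER_CUBIC),cv2.resize(s['image'][70:190,150:290],(400,343),interpolation=cv2.INTER_CUBIC)]),'ov')
E
```

```text
touch [-0.03167762 -0.13046602 -0.27981291]
0.06313441917856946 28.425
32.5167 [ 0.50017852  0.54696621  2.17006121  3.50093224  0.64141178 -1.73851455]
[0.59833409 0.27374399 0.1053247 ] [0.59812916 0.27369172 0.105     ] 0.06315962451705771 [ 0.03137999 -0.72285981 -0.52693141] 33.2917
```

View pics/ov.png

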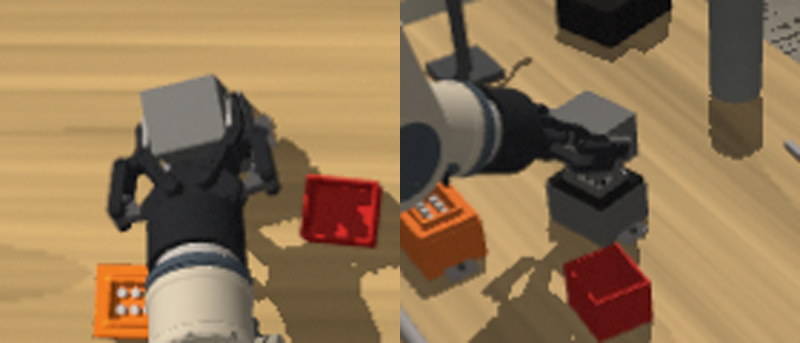

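The cap hangs mouth down over the neck, aligned with the case in both views: closed end at (185,115) in the top view, cap above the neck at (595,150) in the side view. I lower it with force checks.

```bash
python3 - <<'E'
from h import *
f0=np.array(manip.get_contact_force())
for z in (.108,.105,.102,.100,.098,.096,.0945,.093,.092,.091):
    manip.servo_line(*pr(oncase(z)@H2),rate=.03)
    df=np.array(manip.get_contact_force())-f0; e=manip.get_position()[2]-(oncase(z)@H2)[2,3]
    print(z,df.round(1),round(e*1000,2),round(manip.get_width(),4))
    if z>.1 and np.linalg.norm(df)>6: print('jam');break
    if df[2]>35: break
print(manip.get_time())
E
```

```text
0.108 [-1.3  1.7  0.4] -0.22 0.0634
0.105 [-0.9  1.5  0.2] -0.14 0.0631
0.102 [-1.5  1.1  0. ] -0.23 0.0634
0.1 [-1.   0.4  0.2] -0.16 0.0633
0.098 [-2.9 -0.3  5. ] 0.65 0.0634
0.096 [-4.9 -0.7  7.5] 1.01 0.0632
0.0945 [-4.7  0.   9.9] 1.2 0.0634
0.093 [-5.5 -0.1  9.2] 1.3 0.0636
0.092 [-4.8 -0.7 10.4] 1.48 0.0633
0.091 [-9.  -1.8 18.4] 2.48 0.0629
36.3583
```

```bash
python3 - <<'E'
from h import *
manip.command_gripper(.085)
P=oncase(.0935)@H2
manip.servo_line(*pr(back(P,.10)),rate=.15)
manip.servo_line(back(P,.10)[:3,3]+.14*U,rate=.2)
manip.command_gripper(0.0)
D=tool(CAZ,-90,np.r_[CC,.15])
manip.move_to(*pr(shift(D,.04*U))); manip.servo_line(*pr(D),rate=.15)
f0=np.array(manip.get_contact_force());print(manip.get_time())
for z in np.arange(.120,.105,-.0015):
    manip.servo_line(*pr(shift(D,[0,0,z-.15])),rate=.03)
    f=np.array(manip.get_contact_force())-f0
    print(round(z,4),f.round(1),np.round(manip.get_position()[2],4))
    if f[2]>26: break
manip.servo_line(*pr(shift(D,.12*U)),rate=.2)
manip.move_to(*pr(tool(10,-90,[.45,.08,.3])))
t,s=cam('top'),cam('side');import pickle;pickle.dump((t,s),open('end.pkl','wb'));print(manip.get_time())
save(np.hstack([cv2.resize(t['image'][120:290,90:420],(400,343)),cv2.resize(s['image'][70:190,150:290],(400,343),interpolation=cv2.INTER_CUBIC)]),'end')
E
```

```text
42.65
0.12 [ 0.1 -1.8  0.4] 0.1202
0.1185 [-0.9 -1.5 -0.2] 0.1185
0.117 [-1.  -1.  -0.8] 0.1169
0.1155 [-0.9 -0.2 -0.4] 0.1154
0.114 [-4.1 -2.4  7.7] 0.1151
0.1125 [-7.6 -3.9 18.4] 0.115
0.111 [-11.3  -5.1  28.8] 0.1149
47.325
```

View pics/end.png

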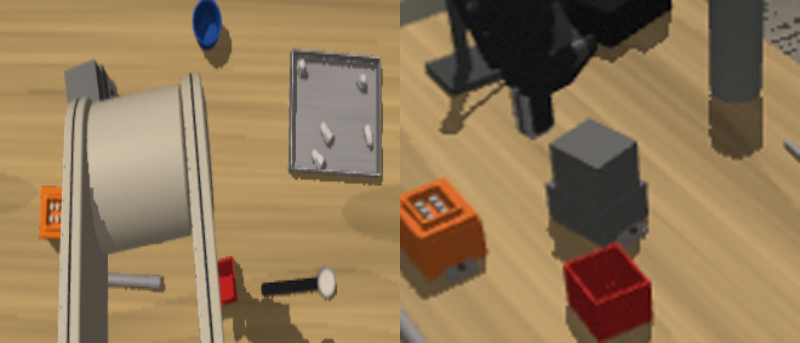

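Pressing stopped hard at TCP z 0.115, which puts the closed end at 93 mm. The picture shows the cap seated on the shoulder at (595,180), five nuts in the tray, and the cup, bar and gauge where they were. I hand the job in.

```bash
python3 -c "
from rig import manip
print(manip.sign_off(),manip.get_time())"
```

```text
the job is handed in; nothing more can be done
the job is handed in; nothing more can be done
```

The job is done and handed in at about 47 s: all five nuts are in the tray, the cap is fully home on the case with its closed end at 93 mm, and the cup, bar and gauge look undisturbed in the last picture.

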